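Dock the ring-engraving pallet on its three-ball base

TASK

Put the aluminium pallet with the ring holder back on its docking base on the engraver's bench: pick it up from the cork pad, slide it ramp first beneath the two sprung rollers, then feel along until its grooves drop onto the three balls and the springs pull it fully home, flat and seated, and let go. The ball carriage has been left somewhere along its adjuster, so find it by feel; push gently, never force it, and leave the other things on the bench where they are.

Things in the scene. Friction and masses are not known exactly. Their poses are not given: they have to be found in the camera images.
- base: Docking base, fixed: grey frame 170 (x) x 160 (y) x 10 mm. Origin: centre of underside, z up; the pallet slides in along +x, from the -x side. At x = 0, y = +-64 mm stand 12 mm guide posts, 97 mm tall with 20 mm caps, carrying red spring arms (x +-7, |y| 31 to 73 mm, top 71 mm up at rest). A dark carriage 76 x 84 mm, top 29 mm up, carries the three balls.
- ball_plane (a point): Nominal middle of the three balls, at base x = y = 0, 40 mm up: the height of the ball tops. 10 mm steel balls at carriage (x, y) = (25, 30), (25, -30) and (-25, 0) mm. The carriage is centred in y but its adjuster has left it locked anywhere from -12 to +12 mm along the base's x: that offset is not reported and this point does not follow it. Axes as base.
- pallet: The plate: aluminium, 117 (x, -55 to +62) x 90 (y) x 12 mm, 0.36 to 0.57 kg. Origin: on the underside below the post, z up; +x is the ramp end, which goes in first. Top flat from x = -55 to +37 mm. Home: origin over the carriage's middle, x parallel to base x, underside about 36.5 mm above the bench (about 39.5 mm while riding on the ball tops).
- groove_mid (a point): The pallet's origin again. Its underside is flat but for three V-grooves 10 mm wide, 5 mm deep, 90 degrees, 24 mm long: two running along y centred at (25, +-30) mm, one along x at (-25, 0) mm. A ball starts to drop in when its groove is within 4 mm. Balls and rollers are low-friction: let go there, the springs centre it. Sliding on the balls drags 4 to 7 N; caught home, it takes over 15 N.
- nose (a point): Middle of the pallet's ramp edge, x = 62 mm, 3 mm above the underside, 1 to 3 mm thick. From here the top ramps up across the whole width to the full 12 mm at x = 37 mm, and the underside has a lead-in bevel down to the flat at x = 53 mm. The rollers push this edge down as it enters, so hold the post firmly and keep the underside 2 to 3 mm above the ball tops, or the edge runs into the balls.
- grip_post (a point): On the axis of the square steel post, 26 x 26 mm, at the pallet's middle, 42 mm above the underside. Post sides lie along the pallet's axes, from z = 12 to 54 mm; blue ring jaws of the same outline reach 62 mm, a small ring for show 75 mm. Hold or push the pallet here.
- spring_left (a joint): Lift in m of the left (+y) sprung roller: 0 at rest, up to 0.016. White, 16 mm diameter, axis along y, over base x = 0, y = 31 to 45 mm, lowest point 46.6 mm above the bench at rest. Presses down 3.9 N at rest plus 0.35 N per mm. Lift about 4.6 mm with the pallet riding on the ball tops, 1.7 mm with it home.
- spring_right (a joint): Lift in m of the right sprung roller, as the left one but over y = -31 to -45 mm.
- stand: Cork pad fixed to the bench, 150 x 130 x 8 mm, on which the pallet lies at the start; origin centre of its underside.
- brush: Bystander: small hand brush 150 mm long lying along x between base and pad.
- polish_wheel: Bystander: terracotta-coloured polishing wheel lying flat, 48 mm diameter, 12 mm high.
- burr_pot: Bystander: dark wooden cup, 60 mm diameter, 50 mm high.
- ring_block: Bystander: dark wooden block 60 x 50 x 22 mm with two rings on it.
- oil_bottle: Bystander: small amber bottle with white cap, 36 mm diameter, 80 mm high.
- loupe: Bystander: black eye loupe standing up, 38 mm diameter, 45 mm high.
Not all that is in view belongs to the job. Of the things that look like the pallet, the smallest one is meant.

How it is judged:
By the outcome, as a careful person would: the job done as asked, in the order asked, and still so for the second after the job is handed in, with the robot touching nothing.
It also fails if it takes over 54 s, if anything falls off the work surface, if the arm or the gripper's body presses on something with over 40 N, if the wrist force passes 120 N, or if a joint passes its speed limit or range.

ROBOT

A 7-joint arm with a two-finger parallel gripper is mounted at the origin on the work surface. World frame = base frame: x ahead of the robot, y to its left, z up, the work surface at z = 0. Lengths are in m, angles in rad, forces in N, time in s.
With the tool pointing down it reaches from about 0.4 to 0.85 m from the base axis. Payload 10.4 kg.
Tool frame: the origin (TCP) lies on the centre line of the jaws, within the pads' length; the fingertips stand 14 mm ahead of it and the grasp point (between the pads) lies 5 mm behind it (manip.tip_reach is the distance from the TCP to the fingertips, in m); z points along the fingers, y is the line along which they close (so a half turn about z gives the same grasp; the last joint's range is limited). The gripper opens to 85 mm and grips with 20 to 120 N. Pads are 22 mm wide; open, the fingers measure 114 mm over their backs; the gripper's body (76 mm by 85 mm) begins 54 mm behind the grasp point. The pads swing forward as they close: fully open they stand 13 mm farther back than shut.
Start: joints at [1.278, 0.332, -0.065, 1.46, 0.022, 1.35, -0.088], TCP at [0.167, -0.602, 0.245] pointing down, gripper open.
Joint ranges: [-2.6, 2.6], [-0.5, 2.12], [-1.47, 1.34], [0.16, 2.42], [-1.27, 4.41], [0.06, 2.06], [-2.6, 2.6]. Speed limits (rad/s): [2.22, 2.22, 2.79, 2.79, 3.14, 3.14, 3.14].

INTERFACE

Orientations are given as a unit quaternion [x, y, z, w].
In Python, from workcell import manip gives the robot as it stands.
- The arm moves only by the shell command python3 -m pendant 'ROWS' [FORCE]. ROWS is JSON, a list of rows, each a list of 7 numbers: the shift along the tool's x, y, z in units of 50 mm (1.0 is 50 mm), then the turn, a rotation vector about the tool's x, y, z in units of 8 degrees (1.0 is 8 degrees), then the opening, from -1 (shut) to 1 (fully open), so that 0 is half open. In form: [[dx, dy, dz, ax, ay, az, jaw], ...]. A call has exactly 10 rows; each row is the pose to reach, as a shift and turn from the pose commanded when the call began, along the tool's axes at that moment; what a row does not reach only later rows make up. A row lasts 1/8 s, in which the tool goes at most 62.5 mm and 10.7 degrees, less where a joint would pass 70% of its speed; a pose out of reach is approached as far as the arm can. A call with a gripper value outside its range is refused whole. The fingers move at their own pace and stop on an object; FORCE is the grip in N (left out, the last holds). Time passes only in rows, so rows that repeat a pose let the fingers close, or fill a call up. It gives the time, the measured TCP pose, the force, the opening and the grip force at its end, in the units of the state.
- manip.get_obs(): the state, without advancing time (a new reading comes with each control period).
- manip.camera(name): name is "scene" or "side" or "wrist"; returns (picture, depth): 480x640x3 uint8, red, green, blue; 480x640 float32, m along the optical axis (not along the pixel's ray), 0 where there is no reading.
- manip.get_calibration(name): a dict with "fx", "fy", "cx", "cy" (pixels), "xyz" and "orientation" of the camera in the world. Camera axes: x right, y up, looking along -z (the intrinsics and any distortion apply to the point x, -y, -z); pixel columns grow to the right and rows downward; lengths in m; the calibration is good to about 2 mm. A picture is of the moment at which its call begins: read the wrist's pose just before it. get_calibration takes no time and is no camera call; for the wrist camera it gives the pose at the moment of the call.
- manip.hand_in(): hands the job in; it is judged then, once.
Trained networks look in the newest picture that a camera, given by its name, has taken for a name from the list of things; names that differ only in an ending like _2 or _b are one class to them, and where a whole thing is asked for, a point or a joint stands for the part that bears it (a point fixed in the world has none). Each returns a list of dicts, best first, with "p" (0 to 1); they miss things now and then, are a little off and sometimes report something else, mostly with a low value. They report only what shows in the picture. A call takes as long as a camera call. They do not tell look-alikes from the thing itself.
- manip.find_in(thing, camera): "box" ([left, top, right, bottom] in pixels, round what is visible of it).
- manip.trace(thing, camera): "pixels" (480x640 bool, what is visible of it) and "box" ([left, top, right, bottom] in pixels, round what is visible of it).
- manip.tip_of(thing, camera): "pixel" ([column, row] in pixels: a listed point, or the origin of a listed thing).
The state is a dict: "clock": time; "joint_pos": joint angles; "joint_velocities": joint speeds; "tau": joint torques, N m; "position": TCP position; "ee_rot": TCP orientation; "ft_force": force on the tool from outside, world axes, zero at the start; "torque": the same for the moment, N m; "grip_width": opening from 0.0 (shut) to 1.0 (fully open); "grasp_force": force on a finger pad.
Only numpy, scipy, OpenCV 4.12 (cv2) and the standard library are available. Lean on these libraries where they do the work, as an engineer would, in place of code of your own. Each camera call takes 0.05 s, during which the arm holds its last target. There are 200 camera calls.

## Working session

There is one attempt and no reset: what is moved stays moved. The work goes in short steps, Python scripts to look and compute and a shell command to move; the robot and the scene stay as the last step left them, time stands still between calls to the robot, and variables do not carry over. Pictures are saved under pics/ and viewed, at most 10 in all, crops included, and the job is handed in when it is done.

```bash
ls; mkdir -p pics; cat > h.py <<'E'
import numpy as np,cv2
from workcell import manip
from scipy.spatial.transform import Rotation as R
def world(cam,uv,depth,cal=None):
    c=cal or manip.get_calibration(cam); u,v=uv
    d=depth
    p=np.array([(u-c['cx'])/c['fx']*d,-(v-c['cy'])/c['fy']*d,-d])
    return R.from_quat(c['orientation']).apply(p.T if p.ndim>1 else p)+np.array(c['xyz'])
def cloud(cam,D,cal=None):
    c=cal or manip.get_calibration(cam)
    v,u=np.mgrid[:480,:640]
    p=np.stack([(u-c['cx'])/c['fx']*D,-(v-c['cy'])/c['fy']*D,-D],-1)
    return (R.from_quat(c['orientation']).apply(p.reshape(-1,3))+np.array(c['xyz'])).reshape(480,640,3)
E
python3 - <<'E'
from h import *
o=manip.get_obs();print(o)
for c in ['scene','side']:
    cal=manip.get_calibration(c);print(c,cal)
    im,D=manip.camera(c);cv2.imwrite(f'pics/{c}0.png',im[:,:,::-1]);np.save(f'{c}0.npy',D)
    W=cloud(c,D,cal)
    for t in ['pallet','base','stand','brush','grip_post','spring_left','spring_right']:
        for r in manip.trace(t,c)[:4]:
            m=r['pixels']&(D>0);print(t,round(r['p'],2),np.round(r['box']),np.round(np.median(W[m],0),3),np.round(np.percentile(W[m],[2,98],axis=0),3).tolist())
    for t in ['grip_post','nose','ball_plane','base','pallet']:
        for r in manip.tip_of(t,c)[:3]:print(t,round(r['p'],2),np.round(r['pixel'],1))
E
```

```text
pics
{'clock': 0.0, 'joint_pos': array([ 1.27840782,  0.33285706, -0.06469095,  1.46094942,  0.02162039,
        1.34990722, -0.08852379]), 'joint_velocities': array([ 1.17322763e-03,  8.66157519e-04, -1.17957653e-05, -3.33364684e-04,
        1.09619103e-03,  2.52966645e-04,  1.10513947e-03]), 'tau': array([-1.60676642e-03, -6.25449729e+01,  4.83984605e-02, -3.91603875e+01,
        1.61266036e-02,  9.96963121e-03,  2.66891874e-05]), 'position': array([ 0.16646727, -0.60204863,  0.24452129]), 'ee_rot': array([ 9.90915757e-01,  1.34482172e-01, -1.40244696e-04, -6.98539569e-04]), 'ft_force': array([-0.01237393, -0.27041351,  0.88256234]), 'torque': array([ 0.01906235, -0.00605257,  0.01631273]), 'grasp_force': 0.0, 'grip_width': 1.006191999013479}
scene {'fx': 572.890416301696, 'fy': 572.890416301696, 'cx': 328.97469674409314, 'cy': 250.90931299604284, 'xyz': array([ 1.64646739, -0.05442664,  0.81003063]), 'orientation': array([0.34330065, 0.32204779, 0.61532063, 0.63230563])}
pallet 0.93 [399. 258. 444. 302.] [0.603 0.204 0.02 ] [[0.515, 0.158, 0.003], [0.653, 0.256, 0.071]]
pallet 0.8
[... 2510 characters left out ...]
52 0.017] [[0.307, 0.151, 0.002], [0.433, 0.314, 0.089]]
spring_right 0.71 [267. 200. 294. 225.] [ 0.73  -0.053  0.021] [[0.705, -0.091, 0.0], [0.767, -0.033, 0.028]]
spring_right 0.55 [360. 190. 370. 203.] [ 0.569 -0.223  0.068] [[0.559, -0.3, -0.0], [0.644, -0.212, 0.075]]
spring_right 0.45 [336. 202. 346. 212.] [ 0.581 -0.138  0.068] [[0.576, -0.15, 0.054], [0.591, -0.111, 0.074]]
grip_post 0.7 [226.6 404.6]
grip_post 0.67 [235.  271.1]
grip_post 0.56 [290.  316.2]
nose 0.63 [318.3 313.3]
nose 0.62 [218.3 386.9]
nose 0.58 [222.5 267.6]
ball_plane 0.56 [348.4 207.3]
base 0.84 [345.9 218.3]
base 0.54 [249.5 229.6]
pallet 0.77 [236.5 283.8]
pallet 0.77 [290.5 337.8]
pallet 0.75 [231.7 421.3]
```

```bash
python3 - <<'E'
from h import *
for c in ['scene','side']:
    D=np.load(f'{c}0.npy');W=cloud(c,D)
    def rect(n,lo,hi,zl,zh):
        m=(D>0)&np.all((W>np.array(lo+[zl]))&(W<np.array(hi+[zh])),-1)
        p=W[m]; r=cv2.minAreaRect((p[:,:2]*1000).astype(np.float32));print(c,n,m.sum(),r,np.median(p[:,2]).round(4))
    rect('plate',[.5,.13],[.68,.29],.0165,.025)
    rect('post',[.5,.13],[.68,.29],.055,.075)
    rect('pad',[.5,.1],[.7,.31],.005,.012)
    rect('caps',[.45,-.3],[.75,-.08],.09,.105)
    rect('arms',[.45,-.3],[.75,-.08],.066,.078)
    rect('frame',[.45,-.3],[.72,-.08],.006,.014)
    rect('carr',[.45,-.3],[.72,-.08],.024,.034)
a=cv2.imread('pics/scene0.png')[190:340,190:460]; b=cv2.imread('pics/side0.png')[170:380,200:400]
a=cv2.resize(a,(800,444),interpolation=cv2.INTER_CUBIC)
cv2.imwrite('pics/a.png',a)
E
```

```text
scene plate 905 ((591.26953125, 208.29190063476562), (89.97651672363281, 118.1810073852539), 75.66584777832031) 0.0205
scene post 130 ((591.0891723632812, 208.06088256835938), (25.633100509643555, 28.92477798461914), 77.61420440673828) 0.0686
scene pad 1025 ((599.6755981445312, 198.31686401367188), (189.05380249023438, 187.23263549804688), 84.56659698486328) 0.0087
scene caps 99 ((582.1140747070312, -184.46212768554688), (145.08078002929688, 24.807552337646484), 80.51071166992188) 0.0973
scene arms 190 ((582.4664916992188, -185.52609252929688), (145.92947387695312, 21.422910690307617), 81.37818908691406) 0.0708
scene frame 1860 ((592.541259765625, -186.88287353515625), (160.8095703125, 253.04214477539062), 81.73554229736328) 0.0107
scene carr 748 ((632.9862670898438, -164.44219970703125), (218.48178100585938, 120.5939712524414), 22.200563430786133) 0.0296
side plate 804 ((585.9492797851562, 211.27099609375), (92.720947265625, 114.20643615722656), 75.14622497558594) 0.0204
side post 132 ((586.5501708984375, 211.51092529296875), (28.32199478149414, 33.50823974609375), 76.03519439697266) 0.0672
side pad 898 ((599.60986328125, 205.00628662109375), (206.5504150390625, 199.4425506591797), 89.18537139892578) 0.0084
side caps 72 ((576.619384765625, -183.1044158935547), (150.10716247558594, 25.480453491210938), 82.61017608642578) 0.0961
side arms 118 ((574.836181640625, -182.71856689453125), (148.74407958984375, 24.24641227722168), 81.80400085449219) 0.0707
side frame 1146 ((586.63037109375, -187.98141479492188), (259.1668395996094, 206.71829223632812), 4.266158103942871) 0.01
side carr 493 ((591.0994262695312, -174.36541748046875), (144.1417236328125, 116.96910858154297), 25.842683792114258) 0.029
```

View pics/a.png

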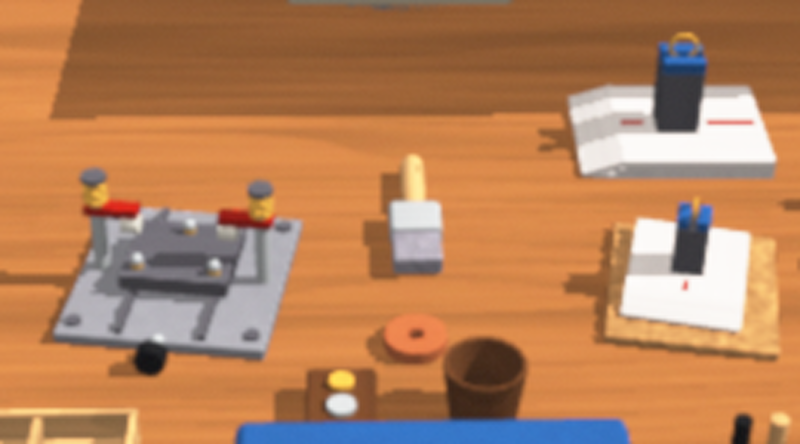

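```bash
python3 -m pendant '[[1,-0.7,-0.2,0,0,-1,1],[2,-1.4,-0.4,0,0,-2,1],[3,-2.1,-0.6,0,0,-3,1],[4,-2.9,-0.8,0,0,-4,1],[5,-3.6,-1,0,0,-5,1],[6,-4.3,-1,0,0,-6,1],[7,-5,-1,0,0,-7,1],[8,-5.7,-1,0,0,-7.5,1],[8.6,-6.2,-1,0,0,-7.5,1],[8.6,-6.2,-1,0,0,-7.5,1]]' 60
python3 - <<'E'
from h import *
o=manip.get_obs();print(o['position'],R.from_quat(o['ee_rot']).as_matrix().round(3),o['joint_pos'])
c=manip.get_calibration('wrist');im,D=manip.camera('wrist');print(c)
cv2.imwrite('pics/w1.png',im[:,:,::-1]);np.save('w1.npy',D)
import pickle;pickle.dump(c,open('w1.pkl','wb'))
E
```

```text
clock: 2.55
position: [0.4999, -0.1856, 0.2954]
ee_rot: [0.789, 0.614, 0.001, -0.0]
ft_force: [-0.8, -0.5, -0.1]
grip_width: 1.0
grasp_force: 0.0
[ 0.49994885 -0.1855594   0.29542425] [[ 0.245  0.969  0.001]
 [ 0.969 -0.245  0.001]
 [ 0.001  0.    -1.   ]] [ 0.76622965  0.14539669 -0.54700689  1.60203826  0.07523786  1.41508708
 -0.03568255]
{'fx': 399.243450362337, 'fy': 399.243450362337, 'cx': 316.28550976552674, 'cy': 243.8360596184242, 'xyz': array([ 0.51637778, -0.11825754,  0.42456875]), 'orientation': array([-0.13498551,  0.01694993, -0.12242283,  0.98310949])}
```

View pics/w1.png

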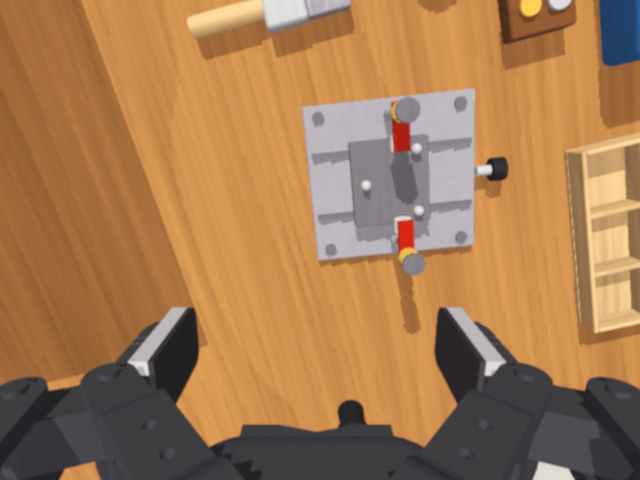

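```bash
python3 - <<'E'
from h import *
import pickle
c=pickle.load(open('w1.pkl','rb'));D=np.load('w1.npy');W=cloud('wrist',D,c)
def rect(n,x0,y0,x1,y1,zl,zh):
    z=W[y0:y1,x0:x1];d=D[y0:y1,x0:x1];m=((d>0)&(z[...,2]>zl)&(z[...,2]<zh)).astype(np.uint8)
    k,l,st,_=cv2.connectedComponentsWithStats(m,connectivity=8)
    for j in range(1,k):
        if st[j,4]<8: continue
        p=z[l==j];r=cv2.minAreaRect((p[:,:2]*1000).astype(np.float32));print(n,st[j,4],np.round(r[0],1),np.round(r[1],1),round(r[2],2),'mean',p.mean(0).round(4))
rect('frame',290,80,480,270,.006,.014)
rect('carr',290,80,480,270,.025,.0325)
rect('balls',340,130,440,235,.034,.045)
rect('arms',380,90,430,280,.062,.076)
rect('caps',380,90,430,280,.09,.105)
im=cv2.imread('pics/w1.png')
# balls by brightness at z 40mm
g=im.min(2);
for u,v in[(366,186),(417,148),(418,211)]:
    s=g[v-10:v+11,u-10:u+11]; m=(s>170); y,x=np.nonzero(m);uu,vv=u-10+x.mean(),v-10+y.mean()
    Rm=R.from_quat(c['orientation']).as_matrix();ray=Rm@np.array([(uu-c['cx'])/c['fx'],-(vv-c['cy'])/c['fy'],-1]);t=(0.036-c['xyz'][2])/ray[2]
    print('ball',m.sum(),uu,vv,(c['xyz']+t*ray).round(4))
E
```

```text
frame 16496 [ 581.8 -182.5] [160.2 172.8] 81.66 mean [ 0.5812 -0.1765  0.0103]
carr 16 [ 585.3 -118.4] [10.1  3. ] 82.0 mean [ 0.5848 -0.1186  0.0287]
carr 5936 [ 575.8 -181.7] [84.1 76.5] 81.66 mean [ 0.5745 -0.181   0.0293]
carr 19 [ 567.5 -242.2] [9.  2.3] 48.83 mean [ 0.5677 -0.2417  0.0285]
balls 88 [ 604.4 -155.4] [9.3 8.5] 81.84 mean [ 0.6041 -0.1553  0.0387]
balls 86 [ 550.8 -177.7] [9.4 9.4] 57.62 mean [ 0.5507 -0.1775  0.0385]
balls 80 [ 595.7 -214.7] [9.5 8.7] 88.87 mean [ 0.5954 -0.2141  0.0386]
arms 25 [ 584.  -111.3] [6.1 2.4] 39.33 mean [ 0.5843 -0.1114  0.0697]
arms 532 [ 586.8 -136.5] [30.8 14.8] 84.55 mean [ 0.5857 -0.1389  0.0705]
arms 506 [ 573.4 -228.4] [32.4 15.1] 78.76 mean [ 0.5732 -0.2257  0.0704]
caps 537 [ 589.4 -119.1] [19.1 19.2] 9.28 mean [ 0.5893 -0.119   0.0973]
caps 416 [ 571.1 -245.3] [19.  19.1] 69.25 mean [ 0.5708 -0.2448  0.0969]
ball 63 365.8888888888889 184.52380952380952 [ 0.5509 -0.1775  0.036 ]
ball 71 416.4366197183099 147.22535211267606 [ 0.6048 -0.1549  0.036 ]
ball 74 417.64864864864865 210.3783783783784 [ 0.595 -0.215  0.036]
```

```bash
python3 -m pendant '[[1,0,0,0,0,0,1],[2,0,0,0,0,0,1],[3,0,0,0,0,0,1],[4,0,0,0,0,0,1],[5,0,0,0,0,0,1],[6,0,0,0,0,0,1],[6,0,0,0,0,0,1],[6,0,0,0,0,0,1],[6,0,0,0,0,0,1],[6,0,0,0,0,0,1]]'
python3 - <<'E'
from h import *
o=manip.get_obs();print(o['position'])
c=manip.get_calibration('wrist');im,D=manip.camera('wrist');W=cloud('wrist',D,c)
cv2.imwrite('pics/w2.png',im[:,:,::-1]);np.save('w2.npy',D)
def rect(n,zl,zh):
    m=((D>0)&np.all((W>[.5,.12,zl])&(W<[.69,.29,zh]),-1)).astype(np.uint8)
    k,l,st,_=cv2.connectedComponentsWithStats(m,connectivity=8)
    for j in range(1,k):
        if st[j,4]<30: continue
        p=W[l==j];r=cv2.minAreaRect((p[:,:2]*1000).astype(np.float32));print(n,st[j,:],np.round(r[0],1),np.round(r[1],1),round(r[2],2),'mean',p.mean(0).round(4))
rect('plate+',.0105,.025);rect('plate',.0185,.023);rect('post',.06,.074)
E
```

```text
clock: 3.85
position: [0.5739, 0.1, 0.2954]
ee_rot: [0.792, 0.611, -0.0, 0.0]
ft_force: [0.2, 1.4, 1.0]
grip_width: 1.003
grasp_force: 0.0
[0.57385704 0.09997642 0.29540692]
plate+ [  242    32   127   103 11301] [592.7 211.8] [ 91.2 117.2] 75.86 mean [0.5927 0.2123 0.0195]
plate [ 242   32  110  103 9203] [584.6 213.2] [ 90.2 100.8] 75.69 mean [0.5826 0.2148 0.0204]
post [ 285   61   32   35 1013] [588.9 211.8] [26.  25.7] 75.41 mean [0.5892 0.2116 0.0692]
```

View pics/w2.png

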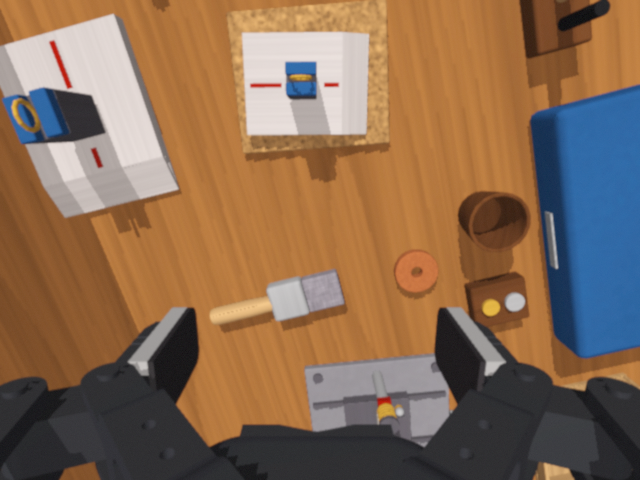

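```bash
python3 -m pendant '[[0.8,-0.1,0.3,0,0,-0.06,1],[1.6,-0.2,1,0,0,-0.06,1],[2.24,-0.27,1.8,0,0,-0.06,1],[2.24,-0.27,2.6,0,0,-0.06,1],[2.24,-0.27,3.3,0,0,-0.06,1],[2.24,-0.27,3.9,0,0,-0.06,1],[2.24,-0.27,4.4,0,0,-0.06,1],[2.24,-0.27,4.75,0,0,-0.06,1],[2.24,-0.27,4.97,0,0,-0.06,1],[2.24,-0.27,4.97,0,0,-0.06,1]]' 100
python3 -m pendant '[[0,0,0,0,0,0,0],[0,0,0,0,0,0,-0.5],[0,0,0,0,0,0,-1],[0,0,0,0,0,0,-1],[0,0,0,0,0,0,-1],[0,0,0,0,0,0,-1],[0,0,0,0,0,0,-1],[0,0,0,0,0,0,-1],[0,0,0,0,0,0,-1],[0,0,0,0,0,0,-1]]' 100
```

```text
clock: 5.15
position: [0.5887, 0.213, 0.0465]
ee_rot: [0.788, 0.615, -0.0, -0.0]
ft_force: [0.3, 0.2, 0.3]
grip_width: 1.002
grasp_force: 0.0
clock: 6.4
position: [0.5894, 0.2133, 0.0476]
ee_rot: [0.788, 0.615, 0.001, 0.0]
ft_force: [-0.4, -0.6, 5.9]
grip_width: 0.292
grasp_force: 99.4
```

```bash
python3 -m pendant '[[0,0,-0.4,0,0,0,-1],[0,0,-1,0,0,0,-1],[-0.8,0,-1.75,0,0,-0.2,-1],[-1.9,0,-1.75,0,0,-0.4,-1],[-3.1,-0.01,-1.75,0,0,-0.72,-1],[-4.3,-0.02,-1.75,0,0,-0.72,-1],[-5.5,-0.03,-1.75,0,0,-0.72,-1],[-6.6,-0.04,-1.75,0,0,-0.72,-1],[-7.4,-0.04,-1.75,0,0,-0.72,-1],[-7.87,-0.04,-1.75,0,0,-0.72,-1]]' 100
python3 - <<'E'
from h import *
o=manip.get_obs();print(o['position'],R.from_quat(o['ee_rot']).as_matrix().round(4),o['ft_force'])
for c in ['side','wrist']:
    cal=manip.get_calibration(c);im,D=manip.camera(c);cv2.imwrite(f'pics/{c}3.png',im[:,:,::-1]);np.save(f'{c}3.npy',D)
    W=cloud(c,D,cal)
    for t in ['pallet','grip_post']:
        for r in manip.trace(t,c)[:3]:
            m=r['pixels']&(D>0);print(c,t,round(r['p'],2),np.round(r['box']),np.round(np.median(W[m],0),3))
a=cv2.resize(cv2.imread('pics/side3.png')[140:300,250:450],(800,640))[:600]
w=cv2.resize(cv2.imread('pics/wrist3.png'),(400,300))
a=cv2.resize(a,(400,300));cv2.imwrite('pics/c3.png',np.hstack([a,w]))
E
```

```text
clock: 7.65
position: [0.49, -0.1703, 0.1348]
ee_rot: [0.757, 0.653, -0.001, -0.0]
ft_force: [0.1, 0.6, -4.4]
grip_width: 0.293
grasp_force: 99.6
[ 0.48996026 -0.17030351  0.13476244] [[ 1.468e-01  9.892e-01 -8.000e-04]
 [ 9.892e-01 -1.468e-01 -6.000e-04]
 [-7.000e-04 -7.000e-04 -1.000e+00]] [ 0.11257197  0.64404442 -4.43748846]
side pallet 0.96 [346. 185. 398. 222.] [ 0.477 -0.159  0.107]
side pallet 0.73 [244. 302. 335. 364.] [0.355 0.252 0.018]
side pallet 0.65 [186. 379. 277. 467.] [0.269 0.491 0.018]
side grip_post 0.94 [186. 380. 273. 466.] [0.269 0.49  0.018]
side grip_post 0.87 [248. 300. 334. 367.] [0.356 0.252 0.018]
wrist pallet 0.89 [178. 197. 468. 409.] [ 0.493 -0.156  0.108]
wrist grip_post 0.87 [178. 192. 467. 409.] [ 0.493 -0.156  0.108]
wrist grip_post 0.2 [326. 115. 640. 431.] [ 0.592 -0.149  0.011]
```

View pics/c3.png

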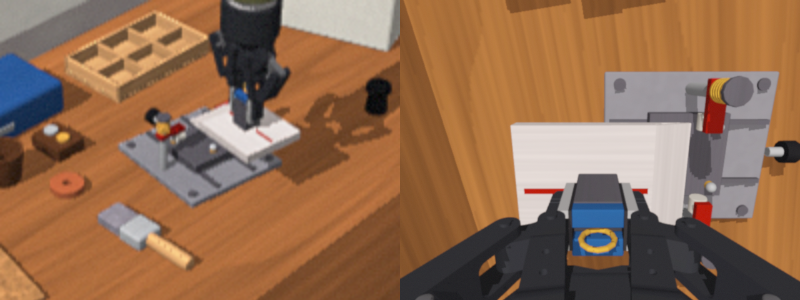

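```bash
python3 - <<'E'
from h import *
D=np.load('wrist3.npy');W=cloud('wrist',D)
p0=manip.get_obs()['position'];
th=np.radians(-8.34);ax=np.array([np.cos(th),np.sin(th)]);ay=np.array([-ax[1],ax[0]])
q=(W[...,:2]-p0[:2]);X=q@ax;Y=q@ay;Z=W[...,2]
m=(D>0)&(Z>.098)&(Z<.112)&(X>-.07)&(X<.075)&(Y>-.06)&(Y<.06)
f=m&(Y>.016)&(X<.034)
A=np.c_[X[f],Y[f],np.ones(f.sum())];s=np.linalg.lstsq(A,Z[f],rcond=None)[0];print('top plane slope x,y,z0',s,f.sum())
# edges
for lo in np.arange(-.05,.035,.014):
    k=m&(X>lo)&(X<lo+.014);print('y edge',lo.round(3),np.percentile(Y[k],99.7).round(4))
for lo in np.arange(.017,.043,.008):
    k=m&(Y>lo)&(Y<lo+.008);print('x ends',lo.round(3),X[k].min().round(4),X[k].max().round(4))
def mean(zl,zh,b):
    k=(D>0)&(Z>zl)&(Z<zh)&(W[...,0]>.53)&(W[...,0]<.66)&(W[...,1]>b[0])&(W[...,1]<b[1]);p=W[k];print(k.sum(),cv2.minAreaRect((p[:,:2]*1000).astype(np.float32)))
mean(.092,.102,(-.14,-.1));mean(.035,.045,(-.18,-.135))
mean(.066,.075,(-.17,-.1))
E
```

```text
top plane slope x,y,z0 [-0.00169553 -0.04264683  0.10852271] 15497
y edge -0.05 0.0436
y edge -0.036 0.0437
y edge -0.022 0.0437
y edge -0.008 0.0438
y edge 0.006 0.0438
y edge 0.02 0.0438
y edge 0.034 0.0438
x ends 0.017 -0.0559 0.0613
x ends 0.025 -0.0558 0.0615
x ends 0.033 -0.056 0.0613
x ends 0.041 -0.056 0.0612
2580 ((566.98876953125, -125.35675048828125), (70.96399688720703, 20.16767120361328), 20.635488510131836)
16 ((608.7152709960938, -153.4851531982422), (4.425189018249512, 1.763067364692688), 79.72400665283203)
1891 ((587.8253784179688, -128.563720703125), (42.41609573364258, 15.522247314453125), 85.16233825683594)
```

```bash
python3 - <<'E'
from h import *
import pickle
th=np.radians(-8.34);ax=np.array([np.cos(th),np.sin(th)]);ay=np.array([-ax[1],ax[0]])
def fit(n,D,W,lo,hi):
    f=(D>0)&np.all((W>lo)&(W<hi),-1);p=W[f];q=p[:,:2]-p[:,:2].mean(0)
    print(n,f.sum(),np.linalg.lstsq(np.c_[q@ax,q@ay,np.ones(len(q))],p[:,2],rcond=None)[0].round(4))
D=np.load('wrist3.npy');W=cloud('wrist',D)
fit('bench',D,W,[.3,-.25,-.02],[.75,.02,.006]);fit('frame',D,W,[.52,-.26,.005],[.68,-.08,.015])
D=np.load('w1.npy');W=cloud('wrist',D,pickle.load(open('w1.pkl','rb')))
fit('w1 frame',D,W,[.52,-.26,.005],[.68,-.08,.015])
c=manip.get_calibration('side')
D=np.load('side3.npy');W=cloud('side',D,c);fit('side pallet',D,W,[.42,-.23,.096],[.52,-.12,.113])
D=np.load('side0.npy');W=cloud('side',D,c);fit('side pallet0',D,W,[.52,.14,.016],[.64,.27,.026])
E
```

```text
bench 129832 [-0.      0.0016  0.0004]
frame 22643 [0.0008 0.0003 0.0105]
w1 frame 13158 [-0.      0.0008  0.0104]
side pallet 667 [ 0.0309 -0.0214  0.1062]
side pallet0 840 [-0.0058 -0.0011  0.0204]
```

```bash
python3 -m pendant '[[0.026,0,0.1,0,0.1,0,-1],[0.026,0,0.25,0,0.2,0,-1],[0.026,0,0.45,0,0.305,0,-1],[0.026,0,0.6,0,0.305,0,-1],[0.026,0,0.7,0,0.305,0,-1],[0.026,0,0.8,0,0.305,0,-1],[0.026,0,0.87,0,0.305,0,-1],[0.026,0,0.87,0,0.305,0,-1],[0.026,0,0.87,0,0.305,0,-1],[0.026,0,0.87,0,0.305,0,-1]]' 120
python3 - <<'E'
from h import *
o=manip.get_obs();p0=o['position'];print(p0,R.from_quat(o['ee_rot']).as_matrix().round(4).tolist(),o['ft_force'])
im,D=manip.camera('wrist');W=cloud('wrist',D);cv2.imwrite('pics/w4.png',im[:,:,::-1])
th=np.radians(-8.34);ax=np.array([np.cos(th),np.sin(th)]);ay=np.array([-ax[1],ax[0]])
q=(W[...,:2]-p0[:2]);X=q@ax;Y=q@ay;Z=W[...,2]
m=(D>0)&(Z>p0[2]-.035)&(Z<p0[2]-.02)&(X>-.07)&(X<.075)&(Y>-.06)&(Y<.05)
f=m&(Y>.016)&(X<.034)
print(np.linalg.lstsq(np.c_[X[f],Y[f],np.ones(f.sum())],Z[f],rcond=None)[0].round(4),f.sum())
k=m&(Y<.0475);print(np.percentile(Y[m],[99,99.7]),X[m&(Y>.018)&(Y<.03)].min(),X[m&(Y>.018)&(Y<.03)].max())
b=(D>0)&(Z<.006)&(Z>-.01);print('bench',np.median(Z[b]))
def cen(zl,zh,x0,x1,y0,y1):
    k=(D>0)&(Z>zl)&(Z<zh)&(W[...,0]>x0)&(W[...,0]<x1)&(W[...,1]>y0)&(W[...,1]<y1);p=W[k];r=cv2.minAreaRect((p[:,:2]*1000).astype(np.float32));print(k.sum(),np.round(r[0],1),np.round(r[1],1))
cen(.093,.1,.57,.61,-.14,-.1);cen(.093,.1,.55,.59,-.27,-.225);cen(.0345,.045,.59,.62,-.17,-.14);cen(.0345,.045,.58,.61,-.235,-.2)
E
```

```text
clock: 9.2
position: [0.4916, -0.1668, 0.091]
ee_rot: [0.756, 0.654, 0.016, -0.014]
ft_force: [0.1, -0.2, -5.2]
grip_width: 0.286
grasp_force: 118.1
[ 0.49159326 -0.16683444  0.09102749] [[0.1443, 0.9895, 0.0066], [0.9886, -0.1444, 0.0418], [0.0423, 0.0004, -0.9991]] [ 0.14231615 -0.22898098 -5.15705463]
[-0.0011  0.      0.0648] 16034
[0.04497575 0.04515512] -0.05582178131471573 0.06132375025071399
bench 0.0004175994268487554
3567 [ 588.9 -119.4] [19.9 19.5]
0 [0. 0.] [0. 0.]
0 [0. 0.] [0. 0.]
321 [ 595.2 -214.4] [9.6 8.7]
```

```bash
python3 -m pendant '[[-0.03,0,0.1,0,0,0,-1],[-0.054,0,0.196,0,0,0,-1],[-0.054,0,0.196,0,0,0,-1],[-0.054,0.08,0.196,0,0,0,-1],[-0.054,0.16,0.196,0,0,0,-1],[-0.054,0.24,0.196,0,0,0,-1],[-0.054,0.32,0.196,0,0,0,-1],[-0.054,0.4,0.196,0,0,0,-1],[-0.054,0.4,0.196,0,0,0,-1],[-0.054,0.4,0.196,0,0,0,-1]]' 120
```

```text
clock: 10.5
position: [0.5108, -0.1719, 0.0808]
ee_rot: [0.756, 0.654, 0.016, -0.014]
ft_force: [-0.1, 0.3, -4.9]
grip_width: 0.286
grasp_force: 118.2
```

```bash
python3 -m pendant '[[0,0.04,-0.01,0,0,0,-1],[0,0.08,-0.01,0,0,0,-1],[0,0.12,-0.01,0,0,0,-1],[0,0.16,-0.01,0,0,0,-1],[0,0.2,-0.01,0,0,0,-1],[0,0.24,-0.01,0,0,0,-1],[0,0.28,-0.01,0,0,0,-1],[0,0.32,-0.01,0,0,0,-1],[0,0.32,-0.01,0,0,0,-1],[0,0.32,-0.01,0,0,0,-1]]' 120
python3 - <<'E'
from h import *
o=manip.get_obs();p0=o['position'];print(p0,o['ft_force'],o['torque'])
im,D=manip.camera('wrist');W=cloud('wrist',D);cv2.imwrite('pics/w5.png',im[:,:,::-1])
th=np.radians(-8.34);ax=np.array([np.cos(th),np.sin(th)]);ay=np.array([-ax[1],ax[0]])
q=(W[...,:2]-p0[:2]);X=q@ax;Y=q@ay;Z=W[...,2]
f=(D>0)&(Z>p0[2]-.035)&(Z<p0[2]-.02)&(X>-.05)&(X<.034)&(Y>.016)&(Y<.05)
print(np.linalg.lstsq(np.c_[X[f],Y[f],np.ones(f.sum())],Z[f],rcond=None)[0].round(4),f.sum())
E
```

```text
clock: 11.75
position: [0.5267, -0.1742, 0.0813]
ee_rot: [0.756, 0.654, 0.016, -0.014]
ft_force: [-2.9, 0.9, -10.5]
grip_width: 0.289
grasp_force: 118.3
[ 0.52666831 -0.17418405  0.08134763] [ -2.8624899    0.93620533 -10.48461672] [-0.0675981   0.99455345  0.12819867]
[-0.0032  0.0003  0.0551] 14974
```

View pics/w5.png

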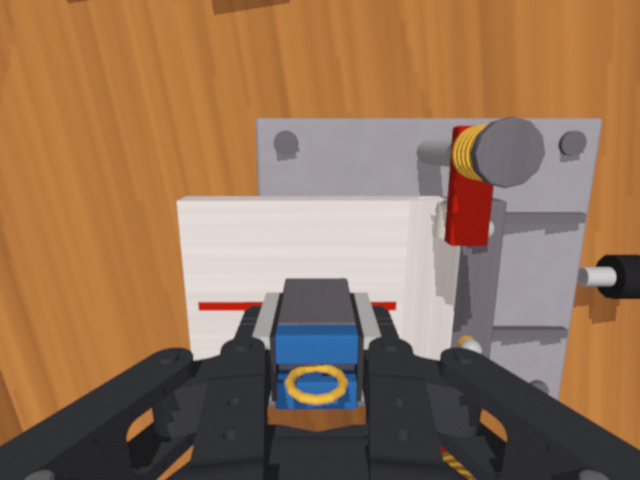

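```bash
python3 -m pendant '[[0,0.06,-0.01,0,0,0,-1],[0,0.12,-0.01,0,0,0,-1],[0,0.19,-0.01,0,0,0,-1],[0,0.26,-0.01,0,0,0,-1],[0,0.33,-0.01,0,0,0,-1],[0,0.4,-0.01,0,0,0,-1],[0,0.47,-0.01,0,0,0,-1],[0,0.54,-0.01,0,0,0,-1],[0,0.6,-0.01,0,0,0,-1],[0,0.6,-0.01,0,0,0,-1]]' 120
python3 - <<'E'
from h import *
o=manip.get_obs();p0=o['position'];print(p0,o['ft_force'],o['torque'],R.from_quat(o['ee_rot']).as_matrix().round(4).tolist())
im,D=manip.camera('wrist');W=cloud('wrist',D);cv2.imwrite('pics/w6.png',im[:,:,::-1])
th=np.radians(-8.34);ax=np.array([np.cos(th),np.sin(th)]);ay=np.array([-ax[1],ax[0]])
q=(W[...,:2]-p0[:2]);X=q@ax;Y=q@ay;Z=W[...,2]
f=(D>0)&(Z>p0[2]-.035)&(Z<p0[2]-.02)&(X>-.05)&(X<.03)&(Y>.016)&(Y<.04)
print(np.linalg.lstsq(np.c_[X[f],Y[f],np.ones(f.sum())],Z[f],rcond=None)[0].round(4),f.sum())
C=np.array([.5752,-.1814]);print('rel C',(p0[:2]-C)@ax,(p0[:2]-C)@ay)
E
```

```text
clock: 13.05
position: [0.5569, -0.1786, 0.0818]
ee_rot: [0.756, 0.654, 0.016, -0.014]
ft_force: [-1.6, 0.6, -19.2]
grip_width: 0.288
grasp_force: 118.9
[ 0.55686217 -0.17862123  0.08178585] [ -1.60078717   0.63762374 -19.18913164] [-0.08760847  0.75916743  0.01947232] [[0.1443, 0.9895, 0.0069], [0.9886, -0.1444, 0.0422], [0.0428, 0.0007, -0.9991]]
[-0.0027  0.0441  0.0545] 10060
rel C -0.018546956697883143 8.953603455982319e-05
```

```bash
python3 - <<'E'
from h import *
p0=manip.get_obs()['position']
im,D=manip.camera('wrist');W=cloud('wrist',D)
th=np.radians(-8.34);ax=np.array([np.cos(th),np.sin(th)]);ay=np.array([-ax[1],ax[0]])
q=(W[...,:2]-p0[:2]);X=q@ax;Y=q@ay;Z=W[...,2]
f=(D>0)&(Z>p0[2]-.033)&(Z<p0[2]-.02)&(X>-.05)&(X<.003)&(Y>.016)&(Y<.043)
print(np.linalg.lstsq(np.c_[X[f],Y[f],np.ones(f.sum())],Z[f],rcond=None)[0].round(4),f.sum())
m=(D>0)&(Z>p0[2]-.033)&(Z<p0[2]-.02)&(X>-.07)&(X<0)
print(np.percentile(Y[m],99.5),X[m&(Y>.018)&(Y<.03)].min())
E
python3 -m pendant '[[0,0.03,0,0,0,0,-1],[0,0.06,0,0,0,0,-1],[0,0.09,0,0,0,0,-1],[0,0.12,0,0,0,0,-1],[0,0.15,0,0,0,0,-1],[0,0.18,0,0,0,0,-1],[0,0.18,0.02,0,0,0,-1],[0,0.18,0.04,0,0,0,-1],[0,0.18,0.04,0,0,0,-1],[0,0.18,0.04,0,0,0,-1]]' 120
```

```text
[-0.0036  0.0443  0.0545] 8432
0.04494358630767606 -0.05599936381462099
clock: 14.4
position: [0.5658, -0.1799, 0.0805]
ee_rot: [0.756, 0.654, 0.016, -0.013]
ft_force: [-3.0, 0.4, -11.9]
grip_width: 0.293
grasp_force: 119.8
```

```bash
python3 -m pendant '[[0,0,-0.03,0,0,0,-1],[0.005,0,-0.03,0,-0.06,0,-1],[0.01,0,-0.03,0,-0.12,0,-1],[0.016,0,-0.03,0,-0.18,0,-1],[0.021,0,-0.03,0,-0.24,0,-1],[0.026,0,-0.03,0,-0.31,0,-1],[0.026,0,-0.03,0,-0.31,0,-1],[0.026,0,-0.03,0,-0.31,0,-1],[0.026,0,-0.03,0,-0.31,0,-1],[0.026,0,-0.03,0,-0.31,0,-1]]' 120
cat > m.py <<'E'
from h import *
o=manip.get_obs();p0=o['position']
print(p0.round(4),o['ft_force'].round(1),o['torque'].round(2),R.from_quat(o['ee_rot']).as_matrix().round(4)[2])
im,D=manip.camera('wrist');W=cloud('wrist',D);cv2.imwrite('pics/wm.png',im[:,:,::-1])
th=np.radians(-8.34);ax=np.array([np.cos(th),np.sin(th)]);ay=np.array([-ax[1],ax[0]])
q=(W[...,:2]-p0[:2]);X=q@ax;Y=q@ay;Z=W[...,2]
f=(D>0)&(Z>.044)&(Z<.06)&(X>-.05)&(X<-.006)&(Y>.016)&(Y<.043)
s=np.linalg.lstsq(np.c_[X[f],Y[f],np.ones(f.sum())],Z[f],rcond=None)[0];print('slope',s[:2].round(4),'underside',s[2]-.0124,f.sum())
m=(D>0)&(Z>.044)&(Z<.06)&(X>-.07)&(X<-.01)
C=np.array([.5752,-.1814]);r=p0[:2]-C
print('TCP rel C',(r@ax).round(4),(r@ay).round(4),'pallet rel C',(r@ax+X[m&(Y>.018)&(Y<.03)].min()+.055).round(4),(r@ay+np.percentile(Y[m],99.5)-.045).round(4))
E
python3 m.py
```

```text
clock: 15.65
position: [0.5656, -0.1786, 0.0815]
ee_rot: [0.756, 0.654, -0.0, 0.0]
ft_force: [4.7, -1.4, -18.1]
grip_width: 0.285
grasp_force: 119.0
[ 0.5656 -0.1786  0.0815] [  4.7  -1.4 -18.1] [-0.34 -0.76  0.01] [-7.e-04  3.e-04 -1.e+00]
slope [-0.0028 -0.0006] underside 0.04178204044683771 7023
TCP rel C -0.0099 0.0013 pallet rel C -0.0107 -0.0
```

```bash
python3 -m pendant '[[0,0,0.02,0,0,0,-1],[0,0,0.04,0,0,0,-1],[0,0.02,0.05,0,0,0,-1],[0,0.04,0.05,0,0,0,-1],[0,0.06,0.05,0,0,0,-1],[0,0.08,0.05,0,0,0,-1],[0,0.1,0.05,0,0,0,-1],[0,0.11,0.05,0,0,0,-1],[0,0.11,0.05,0,0,0,-1],[0,0.11,0.05,0,0,0,-1]]' 120; python3 m.py
```

```text
clock: 16.95
position: [0.5698, -0.1792, 0.0793]
ee_rot: [0.756, 0.654, -0.001, -0.001]
ft_force: [-6.7, 0.5, -6.3]
grip_width: 0.282
grasp_force: 121.0
[ 0.5698 -0.1792  0.0793] [-6.7  0.5 -6.3] [ 0.11  1.39 -0.02] [-0.0011 -0.0027 -1.    ]
slope [-0.0051  0.0001] underside 0.0395947667825968 7038
TCP rel C -0.0056 0.0014 pallet rel C -0.0067 0.0001
```

```bash
python3 -m pendant '[[0,0.01,0,0,0,0,-1],[0,0.02,0,0,0,0,-1],[0,0.03,0,0,0,0,-1],[0,0.04,0.005,0,0,0,-1],[0,0.05,0.01,0,0,0,-1],[0,0.06,0.01,0,0,0,-1],[0,0.07,0.01,0,0,0,-1],[0,0.08,0.01,0,0,0,-1],[0,0.08,0.01,0,0,0,-1],[0,0.08,0.01,0,0,0,-1]]' 120; python3 m.py
```

```text
clock: 18.25
position: [0.5748, -0.1798, 0.0782]
ee_rot: [0.756, 0.654, -0.0, 0.0]
ft_force: [-1.9, 1.4, -14.2]
grip_width: 0.28
grasp_force: 120.0
[ 0.5748 -0.1798  0.0782] [ -1.9   1.4 -14.2] [ 0.18  0.37 -0.  ] [-5.e-04 -3.e-04 -1.e+00]
slope [-0.0018 -0.0005] underside 0.03852213756387858 7016
TCP rel C -0.0006 0.0015 pallet rel C -0.0017 0.0001
```

```bash
python3 -m pendant '[[0,0.01,0.01,0,0,0,-1],[0,0.02,0.02,0,0,0,-1],[0,0.02,0.02,0,0,0,-1],[0,0.02,0.03,0,0,0,-1],[0,0.02,0.03,0,0,0,-1],[0,0.02,0.035,0,0,0,-1],[0,0.02,0.035,0,0,0,-1],[0,0.02,0.035,0,0,0,-1],[0,0.02,0.035,0,0,0,-1],[0,0.02,0.035,0,0,0,-1]]' 120; python3 m.py
```

```text
clock: 19.55
position: [0.5761, -0.1801, 0.0769]
ee_rot: [0.756, 0.654, -0.0, 0.0]
ft_force: [-0.6, 1.3, -10.5]
grip_width: 0.288
grasp_force: 119.8
[ 0.5761 -0.1801  0.0769] [ -0.6   1.3 -10.5] [0.23 0.36 0.  ] [-8.e-04  5.e-04 -1.e+00]
slope [-0.0014  0.0001] underside 0.037176442729062995 7015
TCP rel C 0.0007 0.0014 pallet rel C -0.0004 -0.0
```

```bash
python3 -m pendant '[[0,0,0.01,0,0,0,-1],[0,0,0.015,0,0,0,-1],[0,0,0.015,0,0,0,-1],[0,0,0.015,0,0,0,-1],[0,0,0.015,0,0,0,-0.4],[0,0,0.015,0,0,0,-0.2],[0,0,0.015,0,0,0,0],[0,0,0.015,0,0,0,0.2],[0,0,0.015,0,0,0,0.2],[0,0,0.015,0,0,0,0.2]]' 20; python3 m.py
```

```text
clock: 20.85
position: [0.576, -0.1801, 0.076]
ee_rot: [0.756, 0.654, -0.0, 0.0]
ft_force: [0.2, -0.5, -0.4]
grip_width: 0.602
grasp_force: 0.0
[ 0.576  -0.1801  0.076 ] [ 0.2 -0.5 -0.4] [-0.02 -0.01  0.02] [-8.e-04  2.e-04 -1.e+00]
slope [ 0.0051 -0.0009] underside 0.03650617051947786 7003
TCP rel C 0.0006 0.0014 pallet rel C 0.0001 -0.0004
```

```bash
python3 -m pendant '[[0,0,-0.2,0,0,0,0.2],[0,0,-0.6,0,0,0,0.2],[0,0,-1.2,0,0,0,0.2],[-0.3,0,-1.8,0,0,0,0.2],[-1,0,-2.4,0,0,0,0.2],[-1.5,0,-3,0,0,0,0.2],[-1.5,0,-3,0,0,0,0.2],[-1.5,0,-3,0,0,0,0.2],[-1.5,0,-3,0,0,0,0.2],[-1.5,0,-3,0,0,0,0.2]]' 20; python3 - <<'E'
from h import *
c=manip.get_calibration('wrist');im,D=manip.camera('wrist');W=cloud('wrist',D,c);cv2.imwrite('pics/w9.png',im[:,:,::-1])
th=np.radians(-8.34);ax=np.array([np.cos(th),np.sin(th)]);ay=np.array([-ax[1],ax[0]])
q=W[...,:2]-np.array([.5752,-.1814]);X=q@ax;Y=q@ay;Z=W[...,2]
def fit(n,f,full=0):
    s=np.linalg.lstsq(np.c_[X[f],Y[f],np.ones(f.sum())],Z[f],rcond=None)[0];print(n,s.round(4),f.sum())
ok=(D>0)
fit('top',ok&(Z>.044)&(Z<.053)&(X>-.053)&(X<.034)&(abs(Y)<.043)&((abs(X)>.02)|(abs(Y)>.02))&~((abs(X-.005)<.014)&(abs(Y)>.025)))
fit('frame',ok&(Z>.005)&(Z<.015)&(abs(X)<.08)&(abs(Y)<.085));fit('bench',ok&(Z<.005)&(Z>-.01))
m=ok&(Z>.04)&(Z<.053)&(abs(X)<.08)&(abs(Y)<.05);print(cv2.minAreaRect((np.c_[X[m],Y[m]]*1000).astype(np.float32)))
m=ok&(Z>.09)&(Z<.102)&(abs(Y-.063)<.02)&(abs(X)<.03);print(cv2.minAreaRect((np.c_[X[m],Y[m]]*1000).astype(np.float32)))
m=ok&(Z>.064)&(Z<.08)&(abs(Y)>.028)&(abs(Y)<.055)&(abs(X-.005)<.01)
print('armL',np.median(Z[m&(Y>0)]),'armR',np.median(Z[m&(Y<0)]))
E
```

```text
clock: 22.15
position: [0.565, -0.2533, 0.2255]
ee_rot: [0.756, 0.655, -0.0, -0.0]
ft_force: [-0.3, -0.4, -0.5]
grip_width: 0.599
grasp_force: 0.0
top [0.0028 0.0002 0.0489] 9428
frame [-0.0001  0.0006  0.0105] 16745
bench [0.0003 0.0008 0.0005] 179543
((3.847003936767578, 0.026645660400390625), (117.37832641601562, 90.05906677246094), 0.20945300161838531)
((5.192187309265137, 61.44903564453125), (16.026275634765625, 19.069059371948242), 88.08959197998047)
armL 0.07267190667894358 armR 0.07261702028883973
```

View pics/w9.png

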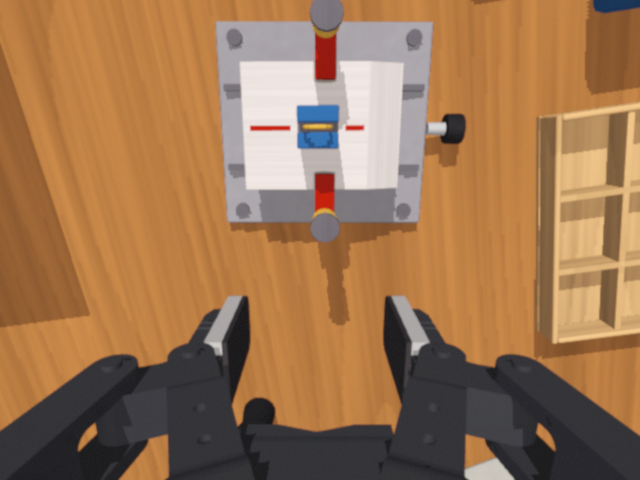

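```bash
python3 -c "from workcell import manip;print(manip.hand_in())"
```

```text
the job is handed in; nothing more can be done
None
```

The pallet is back on its docking base, released and handed in after about 22 s: its underside is about 36.5 mm above the bench, it is level to about 0.2°, and both roller arms sit about 1.6 mm up. I did not pull-test the catch, and the arm went near nothing else on the bench.

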